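# Set the light panel's dimmer, flip its leg down and hold it upright

### The job

Get the bench light panel ready to be clamped: first slide the dimmer grip along its track until it is level with the little preset tab, without shifting the tab, then flip the leg on the panel's left edge forward over its centre and all the way down. Finally take the panel by the handle on top and pull it forward until it stands upright with the leg's foot pressed against the toe rest on the stand. Finish while still holding it there by the handle, because let go it tips back; leave the glassware and other things standing round it alone.

Things in the scene. Friction and masses are not known exactly. Their poses are not given: they have to be found in the camera images.
- stand: the fixed grey base plate of the light panel, 200 (x) x 280 (y) x 12 mm, standing flat on the worktop. Origin on the worktop near the plate's centre (plate spans x -105..+95, y -140..+140 mm); its -x side is the front (roughly towards the robot), +y to its left, z up. It turns from start to start; all parts below are carried by it, and their offsets are in its axes.
- toe_rest (a point): middle of the slanting face of the toe rest, a dark steel block 60 mm wide fixed on the plate, 40 mm in front of the stand's origin and 97 mm to its left, 46 mm above the worktop, which stops the leg's foot just when the panel is upright
- dimmer (a joint): dimmer slide, m, 0 to 0.10, growing to the stand's +y; friction about 1.5 N, stays where it is left; only the grip moves
- dimmer_top (a point): centre of the top face of the dimmer's black block grip (28 mm in stand x, 20 mm along the track (y), 40 mm high below this point; top 66.5 mm above the worktop); the track, 26 mm high over the worktop, runs along stand y at x = -75 mm, near the front edge
- preset (a joint): position of the preset tab on the same scale as the dimmer (m, 0 to 0.10): equal values mean that grip and tab are level. It is stiff (about 8 N) and must stay where it is
- preset_tab (a point): centre of the top of the preset tab, a small dark steel clip 12 mm wide on the front lip of the dimmer track, 15 mm in front of the track's middle, top 31 mm above the worktop (it ends below most of the grip); its axes are the stand's
- panel_lean (a joint): lean of the light panel about its foot, rad: 0 upright, + leaning away from the front. It starts at its back stop, 0.33, and its weight tips it back there whenever it is let go (about 1 to 3 N at the handle pulls it up). Forward of 0 it could go to -0.2 without the leg
- panel_hinge (a point): middle of the panel's hinge line, which runs along stand y, 35 mm above the worktop. The panel is a slab 16 mm thick, 170 mm wide, from 15 to 195 mm above this line, aluminium frame with white face to the front and a black pack 26 mm thick on its back
- handle_mid (a point): middle of the handle's bar: a round steel bar 12 mm thick, parallel to stand y, straight part 100 mm long, 230 mm from the hinge line, 35 mm clear over the panel's top edge; it can turn between gripping fingers
- panel: the whole light panel with its handle and leg; origin at the panel hinge, x from front to back of the panel, y left, z up along it
- leg_swing (a joint): the leg's angle, rad: 0 along the panel's left edge, pointing up. Starts folded back at -0.2 (its stop); grows as it swings forward (to the stand's front) and down to its end stop 2.62. Foot-heavy, turns easily (under 1 N): leaning back of straight up (value below the panel's lean, 0.33) it falls back into its fold, past straight up it falls down by itself and stays down
- leg_hub (a point): centre of the leg's hub on the panel's left edge, 110 mm from the hinge line, 100 mm to the left of the panel's middle; the leg's axis is parallel to stand y
- foot_grip (a point): where to hold the leg's foot: middle of the free end of a black round bar 14 mm thick, parallel to stand y, that sticks out 35 mm to the left of the flat leg (the bar's free end is 16 mm beyond this point, the leg 20 mm inside it); its centre is 110 mm from the hub
- leg: the leg with its foot bar; origin at the hub, z along the leg to the foot
- reagent_blue: stoppered round reagent bottle with pale solution, 58x58x114 mm, loose, a bystander beside the stand; origin at the centre of its underside. Leave it alone
- crucible: small white lidded crucible, 45x45x50 mm, loose, a bystander beside the stand; origin at the centre of its underside. Leave it alone
- petri: flat glass dish, 68x68x14 mm, loose, a bystander beside the stand; origin at the centre of its underside. Leave it alone
- stopper_a: black rubber stopper, 27x28x22 mm, loose, a bystander beside the stand; origin at the centre of its underside. Leave it alone
- weighing_a: small lidded glass weighing bottle, 42x42x62 mm, loose, a bystander beside the stand; origin at the centre of its underside. Leave it alone

How it is judged:
By the outcome, as a careful person would: the job done as asked, in the order asked, and still so for the second after the job is handed in, while the arm keeps its last pose, push and grip.
It also fails if it takes over 70 s, if anything falls off the work surface, if the arm or the gripper's body presses on something with over 40 N, if the wrist force passes 120 N, or if a joint passes its speed limit or range.

### The arm

A 6-joint arm with a two-finger parallel gripper is mounted at the origin on a cart in front of the work surface, level with it; the furniture and walls round the work are solid. World frame = base frame: x ahead of the robot, y to its left, z up, the work surface at z = 0. Lengths are in mm, angles in rad, forces in N, time in s.
With the tool pointing down it reaches from about 350 to 775 mm from the base axis. Payload 7.3 kg.
Tool frame: the origin (TCP) lies at the very end of the fingers, on their centre line; the grasp point (between the pads) lies 19 mm behind it (bot.grip_point_offset is the distance from the TCP to the grasp point, in mm); z points along the fingers, y is the line along which they close (so a half turn about z gives the same grasp; the last joint's range is limited). The gripper opens to 92 mm and grips with 3 to 60 N. Pads are 19 mm wide; open, the fingers measure 130 mm over their backs; the gripper's body (75 mm by 190 mm) begins 47 mm behind the grasp point.
Start: joints at [-1.425, 0.342, 1.524, -0, 1.275, -0.146], TCP at [151.052, -502.82, 226.741] pointing down, gripper open.
Joint ranges: [-2.53, 2.53], [-0.77, 2.02], [0.04, 2.7], [-1, 4.14], [0.28, 2.66], [-3.11, 3.11]. Speed limits (rad/s): [2.57, 2.57, 3.14, 3.14, 3.14, 3.14].

### API

Orientations are given as [roll, pitch, yaw] about the fixed x, y, z axes, in that order (R = Rz(yaw) Ry(pitch) Rx(roll)).
In Python, from plant import bot gives the robot as it stands. The module is installed in compiled form; this text tells all that it offers.
- The arm moves only by the shell command python3 -m jog 'ROWS' [OPENING]. ROWS is JSON, a list of rows, each a list of 6 numbers: the shift along the tool's x, y, z in mm, then the turn, a rotation vector about the tool's x, y, z in rad. In form: [[dx, dy, dz, rx, ry, rz], ...]. A call has 1 to 12 rows; each row shifts and turns the commanded pose from where the row before left it, along the tool's axes as they then stand; what a row does not reach is not made up. A row lasts 1/10 s, in which the tool goes at most 50 mm and 8.59 degrees, less where a joint would pass 70% of its speed; a pose out of reach is approached as far as the arm can. A call with a gripper value outside its range is refused whole. OPENING is the opening in per cent of the stroke, from 0 (shut) to 100 (fully open), set as the call begins (- or left out, the last holds). The fingers move at their own pace and stop on an object; the grip force is fixed at half the most. Time passes only in rows, so rows that do not move let the fingers close. It gives the time, the measured TCP pose, the force, the opening and the grip force at its end, in the units of the state.
- bot.get_obs(): the state, without advancing time (a new reading comes with each control period).
- bot.capture(name): name is "scene" or "top" or "wrist"; returns the picture (384x512x3 uint8, red, green, blue); there is no depth.
- bot.camera_model(name): a dict with "fx", "fy", "cx", "cy" (pixels), "dist_coeffs" ([k1, k2, p1, p2, k3] as OpenCV has them; the pictures are not rectified), "position" and "orientation" of the camera in the world; the wrist camera has in their place "T_tool_cam" (4x4, takes a point from camera to tool coordinates, whose origin is the TCP and whose axes are the flange's). Camera axes: x right, y down, z forward; pixel columns grow to the right and rows downward; lengths in mm; the calibration is good to about 2 mm. A picture is of the moment at which its call begins: read the wrist's pose just before it. camera_model takes no time and is no camera call.
- bot.close_job(): hands the job in; it is judged then, once.
Trained networks look in the newest picture that a camera, given by its name, has taken for a name from the list of things; names that differ only in an ending like _2 or _b are one class to them, and where a whole thing is asked for, a point or a joint stands for the part that bears it (a point fixed in the world has none). Each returns a list of dicts, best first, with "p" (0 to 1); they miss things now and then, are a little off and sometimes report something else, mostly with a low value. They report only what shows in the picture. A call takes as long as a camera call.
- bot.outline_of(target, camera): "mask" (384x512 bool, what is visible of it) and "pixel" ([column, row] in pixels, amid what is visible of it).
The state is a dict: "time": time; "joint_positions": joint angles; "dq": joint speeds; "tau": joint torques, N m; "tool_pos": TCP position; "tcp_rot": TCP orientation; "contact_force": force on the tool from outside, world axes, zero at the start; "moment": the same for the moment, N m; "grip_width": finger opening in mm; "finger_force": force on a finger pad.
Only numpy, scipy, OpenCV 4.12 (cv2) and the standard library are available. Lean on these libraries where they do the work, as an engineer would, in place of code of your own. Each camera call takes 0.05 s, during which the arm holds its last target. There are 200 camera calls.

## Working session

There is one attempt and no reset: what is moved stays moved. The work goes in short steps, Python scripts to look and compute and a shell command to move; the robot and the scene stay as the last step left them, time stands still between calls to the robot, and variables do not carry over. Pictures are saved under pics/ and viewed, at most 10 in all, crops included, and the job is handed in when it is done.

```bash
mkdir -p pics; cat > h.py <<'E'
import numpy as np, cv2
from scipy.spatial.transform import Rotation as R
from plant import bot
def cam(name, obs=None):
    m=bot.camera_model(name)
    K=np.array([[m['fx'],0,m['cx']],[0,m['fy'],m['cy']],[0,0,1]]);d=np.array(m['dist_coeffs'],float)
    if 'T_tool_cam' in m:
        o=obs or bot.get_obs();T=np.eye(4);T[:3,:3]=R.from_euler('xyz',o['tcp_rot']).as_matrix();T[:3,3]=o['tool_pos']
        T=T@np.array(m['T_tool_cam']);return K,d,T[:3,:3],T[:3,3]
    o=np.array(m['orientation'],float)
    Rm=o if o.shape==(3,3) else R.from_euler('xyz',o).as_matrix()
    return K,d,Rm,np.array(m['position'],float)
def proj(c,P):
    K,d,Rm,t=c;q=(np.atleast_2d(P)-t)@Rm
    return cv2.projectPoints(q,np.zeros(3),np.zeros(3),K,d)[0][:,0]
def ray(c,px):
    K,d,Rm,t=c;u=cv2.undistortPoints(np.array([[px]],float),K,d)[0,0]
    return t,Rm@np.array([u[0],u[1],1])
def onz(c,px,z):
    t,r=ray(c,px);return t+r*(z-t[2])/r[2]
E
python3 - <<'E'
from h import *
for n in ('scene','top'):
    m=bot.camera_model(n);print(n,m['position'],m['orientation'],m['fx'])
    im=bot.capture(n);cv2.imwrite(f'pics/{n}0.png',im[:,:,::-1])
    c=cam(n)
    for t,z in (('stand',12),('dimmer_top',66.5),('preset_tab',31),('handle_mid',250),('foot_grip',230),('leg_hub',140),('toe_rest',46),('panel',100),('reagent_blue',50),('crucible',25),('petri',7),('stopper_a',11),('weighing_a',30)):
        try:
            r=bot.outline_of(t,n)
            for x in r[:2]: print(t,np.round(x['pixel']),round(x['p'],2),x['mask'].sum(),np.round(onz(c,x['pixel'],z)))
        except Exception as e: print(t,e)
print(bot.get_obs()['time'])
E
```

```text
scene [-180.41773594  649.5985152   635.55422648] [-2.09265881  0.0208157  -2.13139843] 433.80899453001945
stand [271. 294.] 0.7 181 [371. 282.  12.]
stand [254. 228.] 0.67 12233 [591. 186.  12.]
dimmer_top [307. 240.] 0.79 209 [422. 152.  66.]
handle_mid [252. 187.] 0.95 5677 [412. 296. 250.]
foot_grip [208. 169.] 0.74 350 [559. 313. 230.]
foot_grip [255. 191.] 0.67 5947 [425. 283. 230.]
leg_hub [252. 188.] 0.61 6117 [577. 198. 140.]
toe_rest [257. 228.] 0.92 12130 [548. 203.  46.]
panel [254. 189.] 0.82 6140 [630. 160. 100.]
reagent_blue [315. 211.] 0.72 795 [525.  45.  50.]
crucible [212. 288.] 0.82 409 [442. 381.  25.]
petri [211. 231.] 0.88 411 [649. 278.   7.]
stopper_a [275. 291.] 0.48 187 [375. 269.  11.]
top [ 278.24337531  230.46788926 1301.44829434] [-2.94356708  0.00610655 -1.56375056] 482.390873691198
stand [270. 196.] 0.83 9342 [534. 212.  12.]
stand [200. 228.] 0.56 222 [443. 400.  12.]
dimmer_top [299. 230.] 0.58 100 [435. 137.  66.]
dimmer_top [235. 143.] 0.24 226 [667. 308.  66.]
preset_tab [275. 170.] 0.35 3529 [601. 200.  31.]
handle_mid [276. 171.] 0.71 3531 [544. 202. 250.]
foot_grip [234. 151.] 0.68 240 [596. 299. 230.]
leg_hub [273. 167.] 0.64 3736 [581. 206. 140.]
toe_rest [271. 198.] 0.81 9551 [520. 210.  46.]
toe_rest [338. 189.] 0.6 516 [548.  33.  46.]
panel [276. 170.] 0.65 3825 [584. 199. 100.]
reagent_blue [338. 190.] 0.86 520 [542.  34.  50.]
crucible [202. 228.] 0.67 195 [442. 393.  25.]
petri [241. 149.] 0.49 201 [668. 293.   7.]
1.4
```

```bash
python3 - <<'E'
import cv2,numpy as np
a=cv2.imread('pics/top0.png')[100:290,160:400];b=cv2.imread('pics/scene0.png')[120:330,160:400]
cv2.imwrite('pics/a.png',cv2.resize(a,None,fx=3.1,fy=3.1,interpolation=2));cv2.imwrite('pics/b.png',cv2.resize(b,None,fx=2.8,fy=2.8,interpolation=2))
E
```

```text
(no output)
```

View pics/a.png

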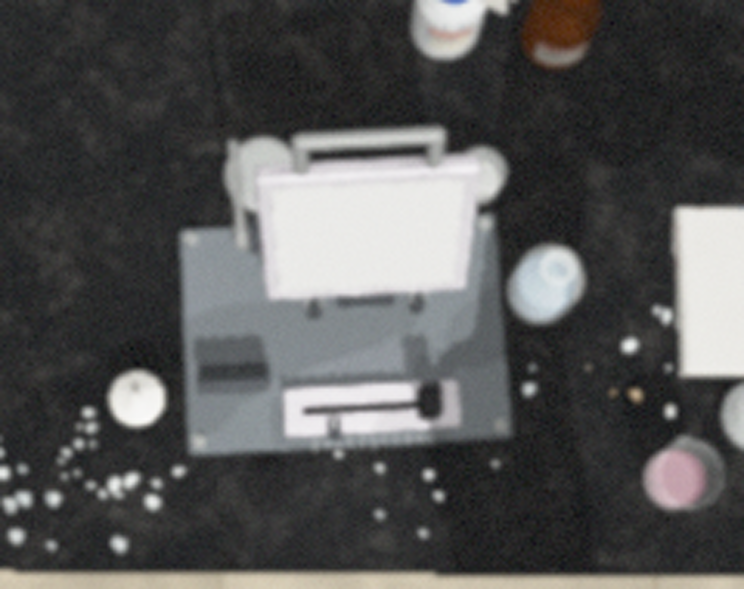

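View pics/b.png

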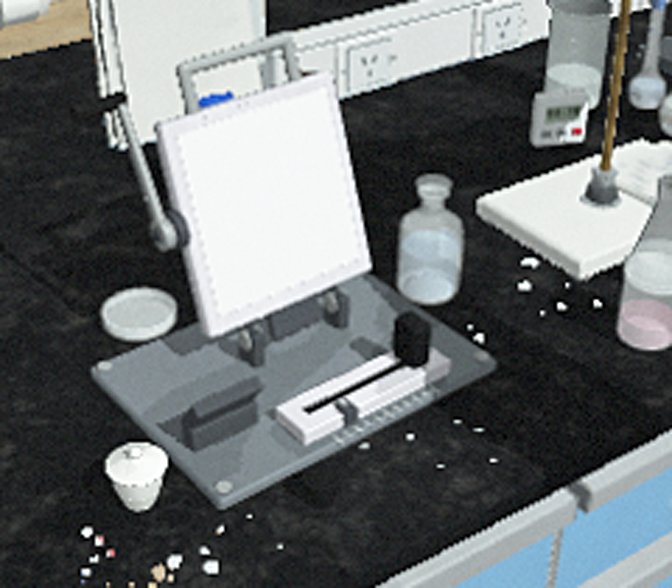

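```bash
cat > fit.py <<'E'
from h import *
from scipy.optimize import least_squares
A=lambda x,y:(160+x/3.1,100+y/3.1)
B=lambda x,y:(160+x/2.8,120+y/2.8)
s,c=np.sin(.33),np.cos(.33)
def pts(p):
    x,y,w,gy,ty,hx,fy=p
    L={'c_bl':(95,140,12),'c_br':(95,-140,12),'c_fr':(-105,-140,12),'c_fl':(-105,140,12),
     'grip':(-75,gy,66.5),'tab':(-90,ty,31),'hub':(hx+110*s,100,35+110*c),'hand':(hx+230*s,0,35+230*c),
     'foot':(hx+110*s+110*np.sin(.53),fy+16,35+110*c+110*np.cos(.53)),'toe':(-40,97,46)}
    Rz=R.from_euler('z',w).as_matrix()
    return {k:Rz@np.array(v)+[x,y,0] for k,v in L.items()}
obs={'top':{'c_bl':A(180,231),'c_br':A(497,212),'c_fr':A(511,436),'c_fl':A(191,454),'grip':A(431,392),'tab':A(334,424),'hand':A(370,139)},
 'scene':{'c_bl':B(93,370),'c_fl':B(222,507),'c_fr':B(496,363),'grip':B(412,320),'tab':B(346,402),'hub':B(174,232),'hand':B(241,55),'foot':B(117,98)}}
cs={n:cam(n) for n in obs}
def res(p):
    P=pts(p);return np.concatenate([proj(cs[n],P[k])[0]-o for n in obs for k,o in obs[n].items()])
if __name__=='__main__':
    r=least_squares(res,[530,210,0,-60,0,20,120],loss='soft_l1')
    print(np.round(r.x,3));e=res(r.x).reshape(-1,2);i=0
    for n in obs:
        for k in obs[n]: print(n,k,np.round(e[i],1));i+=1
    for k,v in pts(r.x).items(): print(k,np.round(v,1))
E
python3 fit.py
```

```text
[ 5.09329e+02  2.07811e+02  5.40000e-02 -6.47680e+01  1.51360e+01
  1.99700e+01  6.97700e+01]
top c_bl [ 1.1 -1.3]
top c_br [0.4 0. ]
top c_fr [1.2 0.2]
top c_fl [-0.2 -0.6]
top grip [-0.3  2. ]
top tab [0.1 0.5]
top hand [-7.9  0.1]
scene c_bl [-0.2 -2.3]
scene c_fl [ 0.4 -2.8]
scene c_fr [ 2.2 -1.7]
scene grip [ 0.4 -0. ]
scene tab [-0.   0.2]
scene hub [-9.9  2.8]
scene hand [-7.4  1.3]
scene foot [0.2 1. ]
c_bl [596.7 352.7  12. ]
c_br [611.7  73.1  12. ]
c_fr [412.   62.4  12. ]
c_fl [396.9 342.   12. ]
grip [437.9 139.1  66.5]
tab [418.6 218.1  31. ]
hub [559.5 310.7 139.1]
hand [603.7 212.9 252.6]
foot [615.8 299.4 234. ]
toe [464.2 302.5  46. ]
```

```bash
sed -i "s/x,y,w,gy,ty,hx,fy=p/x,y,w,gy,ty,hx,fy,py=p/; s/(hx+110\*s,100,/(hx+110*s,py+100,/; s/(hx+230\*s,0,/(hx+230*s,py,/; s/20,120\],/20,90,-20],/" fit.py; python3 fit.py
python3 -c "
from h import *
o=bot.get_obs();print(R.from_euler('xyz',o['tcp_rot']).as_matrix().round(3),o['tool_pos'],o['time'],o['contact_force']);print(bot.camera_model('wrist'))"
```

```text
[ 5.08724e+02  2.10716e+02  6.50000e-02 -6.69620e+01  1.33180e+01
  1.93680e+01  6.66050e+01 -2.36550e+01]
top c_bl [-0.4 -0.6]
top c_br [-1.1 -0.3]
top c_fr [ 0.5 -0.1]
top c_fl [-0.9  0.2]
top grip [-0.3  1.9]
top tab [0.1 0.7]
top hand [0.8 0. ]
scene c_bl [-1.3 -1.2]
scene c_fl [ 0.2 -1.8]
scene c_fr [ 1.3 -1.7]
scene grip [ 0.4 -0.1]
scene tab [0.1 0.3]
scene hub [-1.6  0.3]
scene hand [ 0.1 -0.8]
scene foot [0.3 1.4]
c_bl [594.4 356.6  12. ]
c_br [612.6  77.2  12. ]
c_fr [413.   64.2  12. ]
c_fl [394.9 343.6  12. ]
grip [438.2 139.   66.5]
tab [418.1 218.2  31. ]
hub [558.7 290.5 139.1]
hand [604.  193.2 252.6]
foot [613.8 300.3 234. ]
toe [462.5 304.9  46. ]
[[ 0.958  0.288  0.   ]
 [ 0.288 -0.958 -0.   ]
 [ 0.     0.    -1.   ]] [ 151.04987079 -502.82121922  226.73467541] 1.4 [ 0.41178788 -0.52378043  0.55754439]
{'fx': 318.49924393137917, 'fy': 318.49924393137917, 'cx': 252.33261930861573, 'cy': 194.4181418004843, 'dist_coeffs': array([-0.01396169,  0.        ,  0.        ,  0.        ,  0.        ]), 'T_tool_cam': array([[-1.57886062e-03, -9.51400800e-01, -3.07951334e-01,
         8.34344744e+01],
       [ 9.99998727e-01, -1.43168330e-03, -7.03857860e-04,
         5.16686972e-01],
       [ 2.28762148e-04, -3.07952054e-01,  9.51401850e-01,
        -1.58615482e+02],
       [ 0.00000000e+00,  0.00000000e+00,  0.00000000e+00,
         1.00000000e+00]])}
```

```bash
python3 -m jog '[[0,0,0,0,0,0.113],[0,0,0,0,0,0.113],[33,-29.5,0,0,0,0],[33,-29.5,0,0,0,0],[33,-29.5,0,0,0,0],[33,-29.5,0,0,0,0],[33,-29.5,0,0,0,0],[33,-29.5,0,0,0,0],[33,-29.5,0,0,0,0],[33,-29.5,0,0,0,0],[3,-45,0,0,0,0],[3,-45,0,0,0,0]]' 60; python3 -m jog '[[3,-45,0,0,0,0],[3,-45,0,0,0,0],[3,-45,0,0,0,0],[3,-45,0,0,0,0],[3,-45,0,0,0,0],[3,-45,0,0,0,0],[3,-40,0,0,0,0],[0,0,0,0,0,0],[0,0,0,0,0,0],[0,0,0,0,0,0]]'
python3 - <<'E'
from h import *
c=cam('wrist');im=bot.capture('wrist');cv2.imwrite('pics/w1.png',im[:,:,::-1])
for t,z in (('dimmer_top',66.5),('preset_tab',31),('toe_rest',46)):
    for x in bot.outline_of(t,'wrist')[:2]: print(t,np.round(x['pixel']),round(x['p'],2),x['mask'].sum(),np.round(onz(c,x['pixel'],z)))
E
```

```text
time: 2.6
tool_pos: [399.5, -158.1, 226.4]
tcp_rot: [-3.141, 0.0, 0.066]
contact_force: [1.4, 1.0, -0.1]
grip_width: 55.0
finger_force: 0.0
time: 3.6
tool_pos: [399.6, 150.2, 226.7]
tcp_rot: [3.141, 0.0, 0.065]
contact_force: [0.3, -0.3, 1.3]
grip_width: 55.0
finger_force: 0.0
dimmer_top [264. 137.] 0.75 597 [440. 140.  66.]
preset_tab [194. 152.] 0.65 185 [414. 216.  31.]
toe_rest [204.  80.] 0.95 39703 [491. 205.  46.]
```

View pics/w1.png

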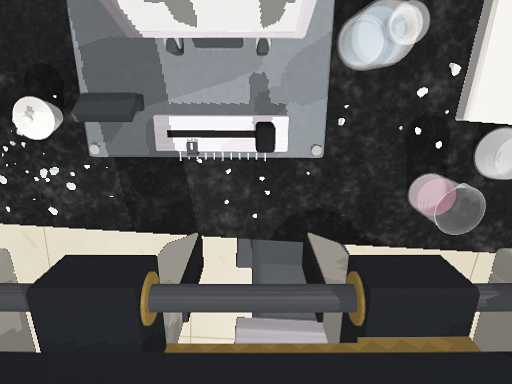

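```bash
python3 - <<'E'
from h import *
c=cam('wrist')
for t in ('dimmer_top','preset_tab'):
    m=bot.outline_of(t,'wrist')[0]['mask'];ys,xs=np.nonzero(m);print(t,xs.min(),xs.max(),ys.min(),ys.max(),xs.mean(),ys.mean())
    np.savetxt
Rz=R.from_euler('z',.065).as_matrix()
def st(p): return np.round((p-[508.7,210.7,0])@Rz,1)
for px,z in (((265,138),66.5),((192,148),31),((192.5,145),31),((94,157),12),((324,157),12)): q=onz(c,px,z);print(px,np.round(q,1),st(q))
im=cv2.imread('pics/w1.png')[90:170,60:340];cv2.imwrite('pics/w1c.png',cv2.resize(im,None,fx=2.8,fy=2.8,interpolation=2))
E
```

```text
dimmer_top 256 275 121 152 265.3350083752094 136.91289782244556
preset_tab 186 199 142 157 191.7891891891892 149.27567567567567
(265, 138) [439.9 139.4  66.5] [-73.3 -66.7  66.5]
(192, 148) [419.  218.2  31. ] [-89.   13.4  31. ]
(192.5, 145) [422.4 217.7  31. ] [-85.7  12.6  31. ]
(94, 157) [397.6 338.3  12. ] [-102.5  134.6   12. ]
(324, 157) [414.5  65.1  12. ] [-103.4 -139.2   12. ]
```

View pics/w1c.png

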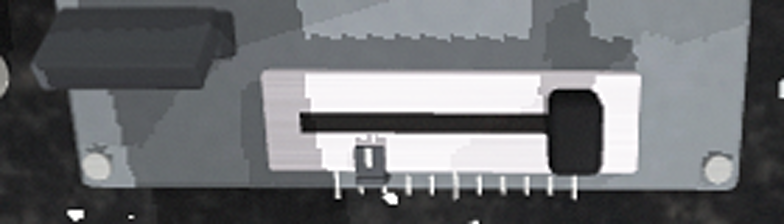

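```bash
python3 -m jog '[[19,6.5,30,0,0,0],[18.5,7,30,0,0,0],[0,0,35,0,0,0],[0,0,35,0,0,0],[0,0,30,0,0,0],[0,0,25,0,0,0],[0,0,0,0,0,0],[0,0,0,0,0,0]]' 60;  python3 -m jog '[[0,0,0,0,0,0],[0,0,0,0,0,0],[0,0,0,0,0,0],[0,0,0,0,0,0],[0,0,0,0,0,0]]' 0
```

```text
time: 4.7
tool_pos: [438.2, 139.7, 42.0]
tcp_rot: [3.141, 0.0, 0.065]
contact_force: [-1.2, -0.1, 0.0]
grip_width: 55.1
finger_force: 0.0
time: 5.2
tool_pos: [438.1, 139.9, 42.0]
tcp_rot: [3.142, -0.001, 0.066]
contact_force: [0.6, -0.2, 2.9]
grip_width: 20.2
finger_force: 23.9
```

```bash
python3 -m jog '[[0,-10,0,0,0,0],[0,-10,0,0,0,0],[0,-10,0,0,0,0],[0,-10,0,0,0,0],[0,-10,0,0,0,0],[0,-10,0,0,0,0],[0,-10,0,0,0,0],[0,-9.4,0,0,0,0],[0,0,0,0,0,0],[0,0,0,0,0,0]]'
python3 - <<'E'
from h import *
c=cam('wrist');im=bot.capture('wrist');cv2.imwrite('pics/w2.png',im[:,:,::-1])
cv2.imwrite('pics/w2c.png',cv2.resize(im[60:384,100:420,::-1],None,fx=1.8,fy=1.8,interpolation=2))
E
```

```text
time: 6.2
tool_pos: [433.2, 220.4, 42.0]
tcp_rot: [-3.141, -0.002, 0.067]
contact_force: [1.5, 1.2, 5.4]
grip_width: 19.9
finger_force: 30.0
```

View pics/w2c.png

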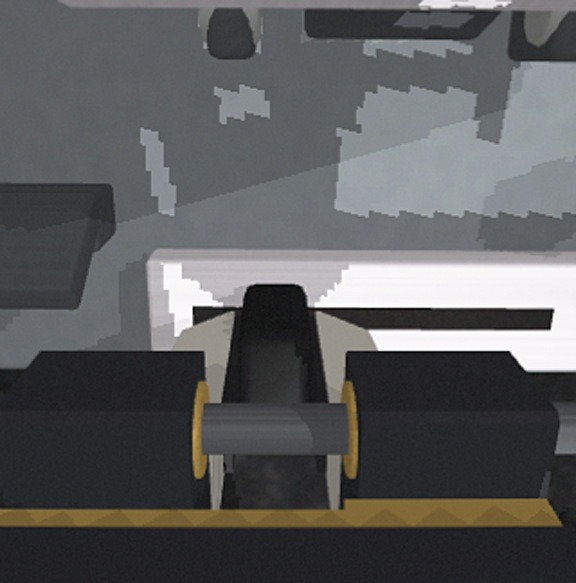

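```bash
python3 -m jog '[[0,0,0,0,0,0],[0,0,0,0,0,0],[0,0,0,0,0,0],[0,0,-20,0,0,0],[-10,0,-40,0,0,0],[-20,0,-40,0,0,0],[-20,0,-30,0,0,0],[-10,0,0,0,0,0],[0,0,0,0,0,0],[0,0,0,0,0,0]]' 60
python3 - <<'E'
from h import *
c=cam('wrist');im=bot.capture('wrist')
P=[]
for t,z in (('dimmer_top',66.5),('preset_tab',31)):
    for x in bot.outline_of(t,'wrist')[:2]: 
        ys,xs=np.nonzero(x['mask']);print(t,np.round(x['pixel']),round(x['p'],2),len(xs),xs.min(),xs.max(),ys.min(),ys.max(),np.round(onz(c,x['pixel'],z),1))
cv2.imwrite('pics/w3.png',cv2.resize(im[80:280,130:380,::-1],None,fx=3,fy=3,interpolation=2))
E
```

```text
time: 7.25
tool_pos: [372.6, 215.0, 170.7]
tcp_rot: [3.141, 0.001, 0.066]
contact_force: [-0.4, -0.6, -1.4]
grip_width: 55.1
finger_force: 0.0
dimmer_top [249. 120.] 0.82 874 238 263 101 137 [433.8 221.3  66.5]
dimmer_top [60. 95.] 0.19 2336 36 93 69 121 [444.  371.5  66.5]
```

View pics/w3.png

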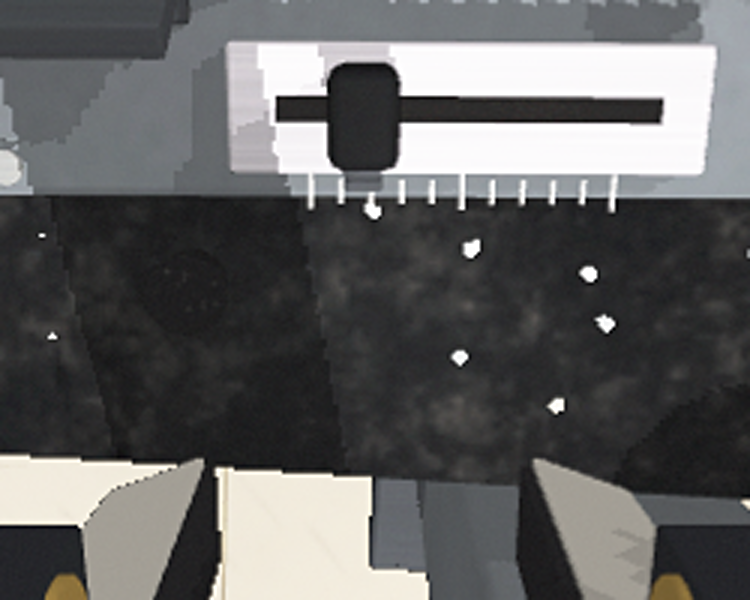

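```bash
python3 -m jog '[[0,0,-20,0,0,-0.143],[0,0,-20,0,0,-0.143],[0,0,-20,0,0,-0.143],[0,0,-20,0,0,-0.143],[0,0,-20,0,0,-0.143],[0,0,-20,0,0,-0.143],[0,0,-20,0,0,-0.143],[0,0,-10,0,0,-0.143],[0,0,0,0,0,-0.143],[0,0,0,0,0,-0.143],[0,0,0,0,0,-0.141]]' 0; python3 -c "
from plant import bot
print(bot.get_obs()['joint_positions'])"
```

```text
time: 8.5
tool_pos: [373.3, 215.2, 320.8]
tcp_rot: [-3.14, 0.001, 1.642]
contact_force: [-0.1, 0.2, -0.5]
grip_width: 0.6
finger_force: 0.0
[ 3.44778333e-01  1.03363229e-01  1.57632491e+00 -1.41790215e-04
  1.46352141e+00  2.73258790e-01]
```

```bash
python3 -m jog '[[0,38,0,0,0,0],[0,38,0,0,0,0],[0,38,0,0,0,0],[0,38,0,0,0,0],[0,38,0,0,0,0],[1,38,0,0,0,0],[1,38,0,0,0,0],[0,0,0,0,0,0],[0,0,0,0,0,0],[0,0,0,0,0,0]]'
python3 - <<'E'
from h import *
c=cam('wrist');im=bot.capture('wrist')
for t,z in (('foot_grip',234),('handle_mid',252.6)):
    for x in bot.outline_of(t,'wrist')[:2]: 
        ys,xs=np.nonzero(x['mask']);print(t,np.round(x['pixel']),round(x['p'],2),len(xs),xs.min(),xs.max(),ys.min(),ys.max(),np.round(onz(c,x['pixel'],z),1))
F=[612.8,314.7,234];d=np.array([-.065,.998,0])
print(proj(c,np.array([F,F+16*d,F-15*d,[604,193.2,252.6]])).round())
cv2.imwrite('pics/w4.png',cv2.resize(im[:,:,::-1],None,fx=1.5,fy=1.5,interpolation=2))
E
```

```text
time: 9.5
tool_pos: [637.5, 234.8, 321.4]
tcp_rot: [-3.141, 0.0, 1.637]
contact_force: [-0.7, -0.1, 0.7]
grip_width: 0.5
finger_force: 0.0
foot_grip [223. 106.] 0.75 1850 170 239 59 125 [610.3 306.5 234. ]
foot_grip [198. 168.] 0.65 7716 168 239 60 254 [592.3 258.  234. ]
[[227.  94.]
 [226.  71.]
 [227. 115.]
 [208. 253.]]
```

View pics/w4.png

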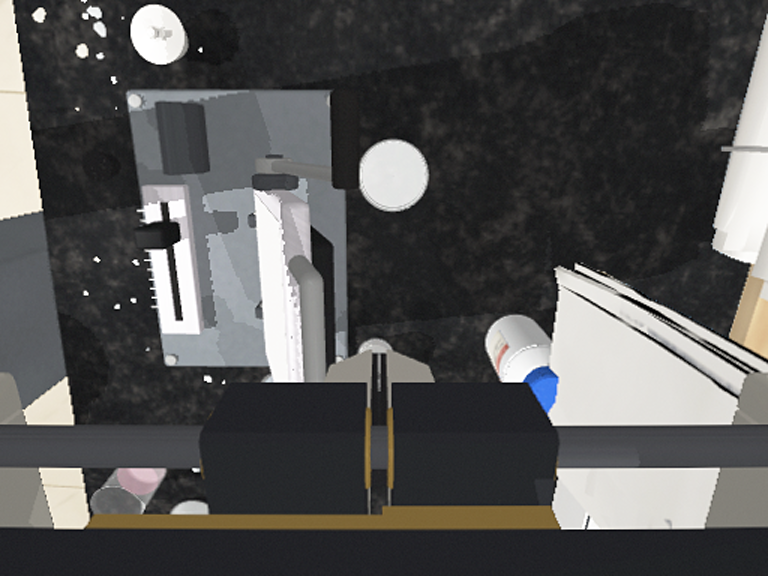

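```bash
python3 -m jog '[[43,11,0,0,0,0],[43,10,0,0,0,0],[0,0,35,0,0,0],[0,0,35,0,0,0],[0,0,35,0,0,0],[0,0,0,0,0,0],[0,0,0,0,0,0]]'
python3 - <<'E'
from h import *
im=bot.capture('scene');print(bot.get_obs()['joint_positions'].round(2) if hasattr(bot.get_obs()['joint_positions'],'round') else bot.get_obs()['joint_positions'])
cv2.imwrite('pics/s5.png',cv2.resize(im[60:260,140:340,::-1],None,fx=3,fy=3,interpolation=2))
E
```

```text
time: 10.35
tool_pos: [653.2, 322.1, 218.2]
tcp_rot: [3.141, -0.0, 1.637]
contact_force: [1.1, 0.7, -0.0]
grip_width: 0.2
finger_force: 0.0
[ 0.35  0.75  0.84 -0.    1.54  0.29]
```

View pics/s5.png

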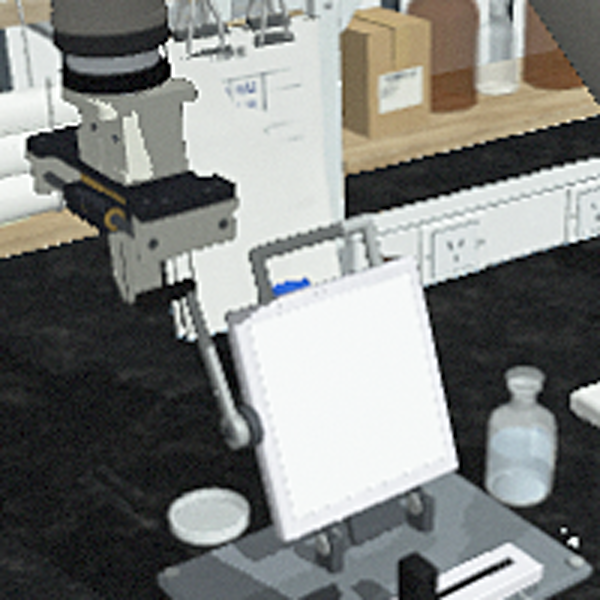

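```bash
python3 -m jog '[[0,-10,0,0,0,0],[0,-12,-1,0,0,0],[0,-12,-3,0,0,0],[0,-12,-3,0,0,0],[0,-12,-2,0,0,0],[0,-12,-1,0,0,0],[0,-12,0,0,0,0],[0,0,0,0,0,0],[0,0,0,0,0,0],[0,0,0,0,0,0],[0,0,0,0,0,0],[0,0,0,0,0,0]]'
python3 - <<'E'
from h import *
im=bot.capture('scene')
for t in ('leg','foot_grip'):
    for x in bot.outline_of(t,'scene')[:2]: print(t,np.round(x['pixel']),x['p'],x['mask'].sum())
cv2.imwrite('pics/s6.png',cv2.resize(im[60:310,140:390,::-1],None,fx=2.4,fy=2.4,interpolation=2))
E
```

```text
time: 11.6
tool_pos: [571.9, 316.4, 226.5]
tcp_rot: [-3.141, 0.0, 1.637]
contact_force: [-1.1, -0.3, 0.0]
grip_width: 0.6
finger_force: 0.0
leg [224. 182.] 0.62 368
foot_grip [223. 184.] 0.86 326
```

View pics/s6.png

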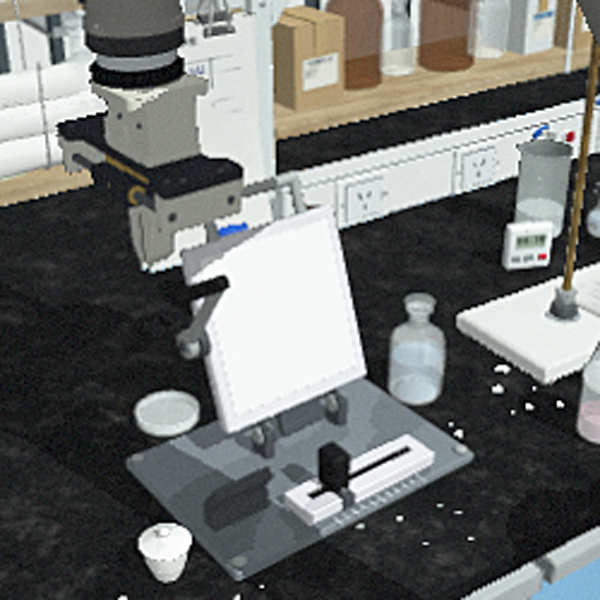

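```bash
python3 -m jog '[[0,0,-30,0,0,0],[0,0,-35,0,0,0],[0,0,-35,0,0,0],[0,0,0,0,0,0],[0,0,0,0,0,0],[0,0,0,0,0,0],[0,0,0,0,0,0],[0,0,0,0,0,0]]' 60
python3 - <<'E'
from h import *
c=cam('wrist')
im=bot.capture('scene');iw=bot.capture('wrist')
for t in ('leg','foot_grip'):
    for x in bot.outline_of(t,'scene')[:2]: print(t,np.round(x['pixel']),x['p'],x['mask'].sum())
a=cv2.resize(im[60:310,160:360,::-1],None,fx=2,fy=2,interpolation=2);b=cv2.resize(iw[:,100:400,::-1],(390,500))
cv2.imwrite('pics/s7.png',np.hstack([a,b]))
E
```

```text
time: 12.55
tool_pos: [571.3, 316.5, 325.4]
tcp_rot: [-3.14, 0.001, 1.637]
contact_force: [0.3, -0.1, -0.5]
grip_width: 53.8
finger_force: 0.0
leg [232. 231.] 0.59 426
foot_grip [232. 232.] 0.62 404
```

View pics/s7.png

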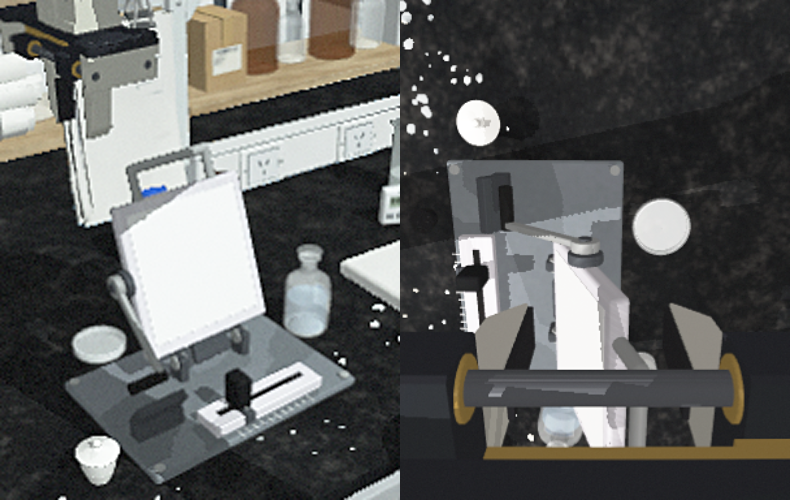

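```bash
python3 -m jog '[[-42,8,0,0,0,0],[-42,8,0,0,0,0],[-41,8.5,0,0,0,0],[0,0,30,0,0,0],[0,0,32,0,0,0],[0,0,28,0,0,0],[0,0,0,0,0,0],[0,0,0,0,0,0]]' 60
python3 - <<'E'
from h import *
bot.capture('scene')
for t in ('leg','foot_grip'):
    for x in bot.outline_of(t,'scene')[:1]: 
        ys,xs=np.nonzero(x['mask']);print(t,np.round(x['pixel']),x['p'],x['mask'].sum(),xs.min(),xs.max(),ys.min(),ys.max())
Rz=R.from_euler('z',.065).as_matrix();hx=19.4
for v in (2.62,2.4,2.2,2.0):
    a=v-.33;print(v,proj(cam('scene'),np.array([Rz@[hx+35.6-110*np.sin(a),y,139+110*np.cos(a)]+[508.7,210.7,0] for y in (120,87)])).round().tolist())
E
```

```text
time: 13.55
tool_pos: [604.5, 193.5, 237.3]
tcp_rot: [3.141, 0.0, 1.637]
contact_force: [0.1, -0.4, 0.9]
grip_width: 54.9
finger_force: 0.0
leg [228. 228.] 0.55 404 214 244 197 256
foot_grip [235. 237.] 0.69 432 214 244 197 256
2.62 [[226.0, 255.0], [239.0, 249.0]]
2.4 [[229.0, 251.0], [242.0, 245.0]]
2.2 [[231.0, 245.0], [244.0, 239.0]]
2.0 [[231.0, 237.0], [245.0, 232.0]]
```

```bash
python3 -m jog '[[0,0,3,0,0,0],[0,0,0,0,0,0],[0,0,0,0,0,0],[0,0,0,0,0,0],[0,0,0,0,0,0],[0,0,0,0,0,0],[0,0,0,0,0,0]]' 0;python3 -m jog '[[0,-7.2,-2.3,0,0,0],[0,-7.3,-2.1,0,0,0],[0,-7.3,-1.9,0,0,0],[0,-7.5,-1.6,0,0,0],[0,-7.4,-1.4,0,0,0],[0,-7.5,-1.1,0,0,0],[0,-7.6,-0.9,0,0,0],[0,-7.5,-0.6,0,0,0],[0,0,0,0,0,0],[0,0,0,0,0,0]]'
```

```text
time: 14.4
tool_pos: [604.7, 193.4, 233.9]
tcp_rot: [3.141, 0.0, 1.637]
contact_force: [2.1, 0.0, 0.6]
grip_width: 10.7
finger_force: 30.0
time: 15.4
tool_pos: [544.8, 189.8, 245.7]
tcp_rot: [-3.141, -0.0, 1.637]
contact_force: [0.4, 3.3, 3.4]
grip_width: 11.0
finger_force: 30.0
```

```bash
for i in 1 ; do python3 -m jog '[[0,-5,-0.3,0,0,0],[0,-4,-0.2,0,0,0],[0,0,0,0,0,0],[0,0,0,0,0,0]]'; done; python3 -m jog '[[0,-3,0,0,0,0],[0,0,0,0,0,0],[0,0,0,0,0,0]]'; python3 -m jog '[[0,-2,0,0,0,0],[0,0,0,0,0,0],[0,0,0,0,0,0]]'
```

```text
time: 15.8
tool_pos: [535.9, 189.2, 245.9]
tcp_rot: [-3.141, -0.0, 1.637]
contact_force: [0.9, 5.0, 1.4]
grip_width: 11.0
finger_force: 30.0
time: 16.1
tool_pos: [533.0, 189.1, 245.8]
tcp_rot: [-3.141, -0.0, 1.637]
contact_force: [0.4, 5.0, 0.9]
grip_width: 10.9
finger_force: 30.0
time: 16.4
tool_pos: [531.2, 189.0, 245.9]
tcp_rot: [-3.141, -0.0, 1.637]
contact_force: [1.1, 5.1, 1.3]
grip_width: 10.8
finger_force: 30.0
```

```bash
python3 -m jog '[[0.5,-1,0,0,0,0],[0,0,0,0,0,0],[0,0,0,0,0,0]]'; python3 -m jog '[[0,-1,0,0,0,0],[0,0,0,0,0,0],[0,0,0,0,0,0]]'; python3 -m jog '[[0,-1,0,0,0,0],[0,0,0,0,0,0],[0,0,0,0,0,0]]'
```

```text
time: 16.7
tool_pos: [530.7, 188.9, 245.9]
tcp_rot: [3.141, 0.0, 1.637]
contact_force: [4.1, 4.1, 0.6]
grip_width: 10.9
finger_force: 30.0
time: 17.0
tool_pos: [530.2, 188.9, 245.9]
tcp_rot: [3.139, 0.0, 1.637]
contact_force: [5.4, 3.7, -0.9]
grip_width: 11.1
finger_force: 30.0
time: 17.3
tool_pos: [529.8, 188.8, 245.9]
tcp_rot: [3.138, 0.0, 1.636]
contact_force: [9.1, 4.2, -0.9]
grip_width: 11.0
finger_force: 30.0
```

```bash
python3 - <<'E'
from h import *
bot.capture('scene');c=cam('scene')
for t in ('foot_grip','dimmer_top','preset_tab','crucible','petri','reagent_blue'):
    for x in bot.outline_of(t,'scene')[:1]:
        ys,xs=np.nonzero(x['mask']);print(t,np.round(x['pixel']),round(x['p'],2),xs.min(),xs.max(),ys.min(),ys.max())
Rz=R.from_euler('z',.065).as_matrix();hx=19.4
for v,L in ((2.62,0),(2.62,.04),(2.4,0)):
    a=v-L;print(v,L,proj(c,np.array([Rz@[hx+110*np.sin(L)-110*np.sin(a),y,35+110*np.cos(L)+110*np.cos(a)]+[508.7,210.7,0] for y in (120,87)])).round().tolist())
print(bot.get_obs()['contact_force'],bot.get_obs()['tool_pos'])
E
```

```text
foot_grip [237. 236.] 0.68 223 245 202 264
dimmer_top [281. 251.] 0.81 273 285 244 263
preset_tab [234. 233.] 0.63 223 245 202 264
crucible [209. 287.] 0.94 198 218 279 302
petri [212. 231.] 0.6 196 223 222 240
reagent_blue [313. 208.] 0.75 302 324 182 227
2.62 0 [[228.0, 263.0], [241.0, 258.0]]
2.62 0.04 [[228.0, 262.0], [241.0, 257.0]]
2.4 0 [[233.0, 263.0], [246.0, 257.0]]
[ 8.19198964  4.08682079 -1.59912272] [529.80666625 188.81825082 245.96775231]
```

```bash
python3 -c "
from plant import bot
print(bot.close_job())"
```

```text
the job is handed in; nothing more can be done
None
```

I slid the dimmer grip level with the preset tab and flipped the leg fully down. The panel is now held upright by its handle, with about 8 N pressing the foot on the toe rest. I handed the job in at about 17 s without touching the glassware; no verdict came back.

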